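Hang the basket on the pasta boiler's lift and hold the lever at full dip

ROBOT

A 6-joint arm with a two-finger parallel gripper is mounted at the origin on a cart in front of the work surface, level with it; the furniture and walls round the work are solid. World frame = base frame: x ahead of the robot, y to its left, z up, the work surface at z = 0. Lengths are in m, angles in rad, forces in N, time in s.
With the tool pointing down it reaches from about 0.3 to 0.775 m from the base axis. Payload 14.6 kg.
Tool frame: the origin (TCP) lies between the finger pads; the fingertips stand r.tip_reach ahead of it and the grasp point (between the pads) lies 6 mm ahead of it (r.tip_reach is the distance from the TCP to the fingertips, in m); z points along the fingers, y is the direction in which the jaws open and shut (so a half turn about z gives the same grasp; the last joint's range is limited). The gripper opens to 85 mm and grips with 20 to 120 N. Pads are 22 mm wide; open, the fingers measure 114 mm over their backs; the gripper's body (76 mm by 85 mm) begins 54 mm behind the grasp point. The pads swing forward as they close: fully open they stand 13 mm farther back than shut.
Start: joints at [1.183, 0.3, 1.521, -0, 1.321, -0.067], TCP at [0.173, 0.522, 0.256] pointing down, gripper open.
Joint ranges: [-3.03, 3.03], [-0.79, 2.21], [0.23, 2.52], [-1.04, 4.18], [0, 3.07], [-2.55, 2.55]. Speed limits (rad/s): [2.22, 2.22, 2.57, 3.14, 3.14, 3.14].

INTERFACE

Orientations are given as a rotation vector (axis times angle).
In Python, from bench import r gives the robot as it stands.
- The arm moves only by the tool apply_moves, never from a script. Its argument "moves" is a list of rows, each a list of 3 entries, a list of its own where there are three numbers: the shift along the tool's x, y, z in cm, then the turn about the tool's z in degrees, then the closure in counts, from 0 (fully open) to 255 (shut). In form: [[[tx, ty, tz], roll, fingers], ...]. A call has 1 to 20 rows; each row is the pose to reach, as a shift and turn from the pose commanded when the call began, along the tool's axes at that moment; what a row does not reach only later rows make up. A row lasts 1/8 s, in which the tool goes at most 62.5 mm and 10.7 degrees, less where a joint would pass 70% of its speed; a pose out of reach is approached as far as the arm can. A call with a gripper value outside its range is refused whole. The fingers move at their own pace and stop on an object; "grip_force" is the grip in N (left out, the last holds). Time passes only in rows, so rows that repeat a pose let the fingers close. It gives the time, the measured TCP pose, the force and the opening at its end, in the units of the state.
- r.state(): the state, without advancing time (a new reading comes with each control period).
- r.get_image(name): name is "side" or "top"; returns the picture (480x640x3 uint8, red, green, blue); there is no depth.
- r.get_calibration(name): a dict with "vfov" (degrees; the focal length in pixels is half the picture's height over the tangent of half this angle, whatever the lens; pixels are square), "cx", "cy" (the principal point, pixels), "distortion" ([k1, k2, p1, p2, k3] as OpenCV has them; the pictures are not rectified), "rvec" (rotation vector, rad) and "tvec" (3), from world to camera coordinates, as OpenCV has them. Camera axes: x right, y down, z forward; pixel columns grow to the right and rows downward; lengths in m; the calibration is good to about 2 mm. A picture is of the moment at which its call begins. get_calibration takes no time and is no camera call.
- r.sign_off(): hands the job in, once; it reports no verdict.
Trained networks look in the newest picture that a camera, given by its name, has taken for a name from the list of things; names that differ only in an ending like _2 or _b are one class to them, and where a whole thing is asked for, a point or a joint stands for the part that bears it (a point fixed in the world has none). Each returns a list of dicts, best first, with "conf" (0 to 1); they miss things now and then, are a little off and sometimes report something else, mostly with a low value. They report only what shows in the picture. A call takes as long as a camera call.
- r.look_for(query, camera): "rect" ([left, top, width, height] in pixels, round what is visible of it).
- r.masks_of(query, camera): "region" (480x640 bool, what is visible of it) and "rect" ([left, top, width, height] in pixels, round what is visible of it).
- r.pinpoint(query, camera): "position" ([column, row] in pixels: a listed point, or the origin of a listed thing).
The state is a dict: "time": time; "joint_pos": joint angles; "joint_vel": joint speeds; "joint_efforts": joint torques, N m; "tool_pos": TCP position; "tool_rot": TCP orientation; "contact_force": force on the tool from outside, world axes, zero at the start; "torque": the same for the moment, N m; "width": opening from 0.0 (shut) to 1.0 (fully open).
Only numpy, scipy, OpenCV 4.12 (cv2) and the standard library are available. Lean on these libraries where they do the work, as an engineer would, in place of code of your own. Each camera call takes 0.05 s, during which the arm holds its last target. There are 200 camera calls.

TASK

The table-top pasta boiler is still cold and empty: try its lift before it is filled. Hang the wire basket by its arched handle on the lift arm over the vat, with the lift all the way up, and let go of it; then press the lift lever on the front of the tower down past its two holding clicks and the third, to the bottom stop (full dip), where it springs back unless held. Finish while still holding the lever down there with the basket hanging freely in the vat, and leave everything else on the worktop where it stands.

Things in the scene. Friction and masses are not known exactly. Their poses are not given: they have to be found in the camera images.
- cooker: table-top pasta boiler of brushed metal, fixed; origin on the worktop under its vat's centre; x to its back, y to its left, z up (front faces -x). Open steel vat 180 (x) x 210 (y) mm, rim 106 mm high, walls 5 mm, inner floor at 24 mm. Right of it (y -106 to -186 mm) stands the lift tower, x -90 to +60 mm, 274 mm high, the lever in its front face
- lift (a joint): travel of the sprung lift, m: 0 up, 0.080 bottom stop; arm and lever go straight down together. Lever force 5 N at the top to 9 N at the bottom (less the basket's 2 N), some 10 N more at the clicks at 0.013 and 0.039 (17 N at most); past these it stays when let go. The third click, at 0.065 (4 N more), does not hold: the lever springs back up when let go. Full dip: 0.072 to 0.080
- lift_seat (a point): top of the lift arm over the vat's centre (255 mm high when up), where the basket's handle hangs; axes as the boiler's. The arm is a bare steel bar 10 mm thick along the boiler's y. To the left it is straight for 33 mm and ends 46 mm from here in a tip turned up 12 mm above this point; to the right a collar of 18 mm diameter stands at 27 mm and the tower's face at 106 mm
- lever_pad (a point): centre of the top face of the lever's black grip, 40 (x) x 36 (y) x 13 (z) mm; axes as the boiler's; at x -160, y -146 mm of the boiler and z 276.5 mm when up, 70 mm in front of the tower's face; it is pressed straight down
- basket: loose round wire basket, 129 mm across, 60 mm high to its rim, about 0.22 kg; origin at the centre of its underside, z up. A fixed steel arched handle, 8 mm thick, spans it from rim to rim along its x axis, with a black grip on its crown. The opening under the handle is 75 mm high in the middle and about 110 mm wide, so the lift arm passes through it along the basket's y axis
- basket_crown (a point): underside of the handle's crown, 135 mm above the basket's underside: this rests on the arm; axes as the basket's
- basket_grip (a point): point in the upper part of the black grip, 166 mm above the basket's underside; the grip is 36 mm long (basket's x), 14 mm thick (basket's y) and reaches from 140 to 182 mm; pinch it across its thickness, straight from above; axes as the basket's
- mug: white mug with a handle, 84 mm wide, 89 mm high; a bystander; origin at its underside
- tin: low round food tin, 86 mm wide, 40 mm high; a bystander; origin at the centre of its underside
- tea_box: dark tea box, 68 x 136 x 69 mm; a bystander; origin at the centre of its underside
- spice_jar: spice jar, 45 mm wide, 106 mm high; a bystander; origin at the centre of its underside
- garlic: garlic bulb, 60 mm wide; a bystander; origin at its underside
- lemon: lemon, 72 mm long; a bystander; origin at its underside

How it is judged:
On the way, in this order (a step that is already met when the one before it is completed fails the run):
1. the basket hangs by its handle on the lift arm, let go and at rest, with the lift all the way up (z of basket_crown in the frame of lift_seat between -0.008 and 0.008 m and x of basket_crown in the frame of lift_seat between -0.02 and 0.02 m and y of basket_crown in the frame of lift_seat between -0.04 and 0.04 m and angle between basket's own z axis and vertical below 0.3 rad and linear speed of basket below 0.08 m/s and contact force between the arm and basket below 0.2 N and value of joint lift below 0.01 m), for 0.2 s.
2. the lever is pressed past the third click to full dip and kept there (value of joint lift above 0.072 m and contact force between the fingers and cooker above 2 N and horizontal distance between the grasp point and lever_pad below 0.06 m), for 0.5 s.
At the end, for the whole second after the job is handed in: The robot holds the lever down (lift at 0.072 m or more, push over 2 N) without touching the basket, which hangs by its handle on the arm: handle crown within 8 mm of the arm's top in height, 20 mm across and 40 mm along the arm from the seat, basket tilted under 0.3 rad (all of step 2 and contact force between the arm and basket below 0.2 N and z of basket_crown in the frame of lift_seat between -0.008 and 0.008 m and x of basket_crown in the frame of lift_seat between -0.02 and 0.02 m and y of basket_crown in the frame of lift_seat between -0.04 and 0.04 m and angle between basket's own z axis and vertical below 0.3 rad); the arm keeps its last pose, push and grip.
It fails at once if a bystander is pushed more than 30 mm from its place (distance of any of mug, tin, tea_box, spice_jar, garlic, lemon from where it was at the start of the episode above 0.03 m).
It fails at once if the basket is tipped over or dropped on its side (angle between basket's own z axis and vertical above 1 rad).
It also fails if it takes over 48 s, if anything falls off the work surface, if the arm or the gripper's body presses on something with over 40 N, if the wrist force passes 120 N, or if a joint passes its speed limit or range.

## Working session

There is one attempt and no reset: what is moved stays moved. The work goes in short steps, Python scripts to look and compute and a tool call to move; the robot and the scene stay as the last step left them, time stands still between calls to the robot, and variables do not carry over. Pictures are saved under pics/ and viewed, about 8 in all and at most 12, crops included, and the job is handed in when it is done.

Besides the shell and the picture viewer there is one more tool, called as a command line: name --argument value ..., lists and objects as JSON in quotes. apply_moves: Moves the arm, as the interface text tells. Its arguments: {"type":"object","properties":{"moves":{"type":"array"},"grip_force":{"type":"number"}},"required":["moves"]}

```bash
mkdir -p pics
cat > h.py <<'E'
import numpy as np,cv2
from bench import r
from scipy.spatial.transform import Rotation as R
def K(n):
    c=r.get_calibration(n);f=240/np.tan(np.radians(c['vfov'])/2)
    return np.array([[f,0,c['cx']],[0,f,c['cy']],[0,0,1]]),np.array(c['distortion'],float),np.array(c['rvec'],float),np.array(c['tvec'],float)
def ray(n,px):
    k,d,rv,t=K(n);u=cv2.undistortPoints(np.array([[px]],float),k,d)[0,0]
    M=cv2.Rodrigues(rv)[0];return -M.T@t,M.T@np.array([u[0],u[1],1])
def atz(n,px,z):
    o,v=ray(n,px);return o+v*(z-o[2])/v[2]
def tri(p1,p2,n1='top',n2='side'):
    o1,v1=ray(n1,p1);o2,v2=ray(n2,p2);v1/=np.linalg.norm(v1);v2/=np.linalg.norm(v2)
    s=np.linalg.lstsq(np.c_[v1,-v2],o2-o1,rcond=None)[0]
    a=o1+s[0]*v1;b=o2+s[1]*v2;return (a+b)/2,np.linalg.norm(a-b)
def proj(n,P):
    k,d,rv,t=K(n);return cv2.projectPoints(np.array(P,float).reshape(-1,1,3),rv,t,k,d)[0][:,0]
def save(n,f,crop=None,s=1):
    im=r.get_image(n)
    if crop: x,y,w,h=crop;im=im[y:y+h,x:x+w]
    cv2.imwrite('pics/'+f,cv2.resize(im[:,:,::-1],None,fx=s,fy=s))
E
python3 - <<'E'
from h import *
np.set_printoptions(precision=4,suppress=True)
save('top','top0.png');save('side','side0.png')
for q in ['cooker','lift_seat','lever_pad','basket','basket_crown','basket_grip']:
    P={}
    for n in('top','side'):
        l=r.pinpoint(q,n);P[n]=l
        print(q,n,[(np.round(x['position'],1),round(x['conf'],2)) for x in l[:3]])
    if P['top'] and P['side']: print('   tri',*tri(P['top'][0]['position'],P['side'][0]['position']))
for n in('top','side'): print(n,ray(n,(320,240)))
print(r.state(),r.tip_reach)
E
```

```text
cooker top [(array([321.5, 213. ]), 0.66), (array([222.5, 275.4]), 0.41)]
cooker side [(array([327.3, 248.2]), 0.72)]
   tri [ 0.6049 -0.0229  0.0058] 0.001072801653265824
lift_seat top [(array([322. , 188.9]), 0.92)]
lift_seat side [(array([323.8, 194. ]), 0.73)]
   tri [ 0.6084 -0.019   0.2505] 0.01788503566680195
lever_pad top [(array([407.2, 207.2]), 0.89), (array([431.2, 255.3]), 0.16)]
lever_pad side [(array([404.5, 229.6]), 0.96)]
   tri [ 0.5524 -0.2362  0.2806] 0.003988064537735984
basket top [(array([228.9, 276.5]), 0.74)]
basket side [(array([211.7, 273.3]), 0.79)]
   tri [ 0.4172  0.2678 -0.0291] 0.008932815092906572
basket_crown top [(array([219.3, 274.2]), 0.67), (array([421.4, 302.4]), 0.21)]
basket_crown side [(array([198.5, 244.8]), 0.68)]
   tri [0.408  0.2627 0.1359] 0.0015315952460922037
basket_grip top [(array([217.5, 272. ]), 0.92)]
basket_grip side [(array([200.2, 234.7]), 0.78), (array([201.3, 247. ]), 0.61)]
   tri [0.4118 0.2535 0.1817] 0.005378696023922781
top (array([ 0.3038, -0.0311,  1.3465]), array([ 0.1587,  0.0109, -0.9874]))
side (array([-0.156 , -0.31  ,  1.2377]), array([ 0.5228,  0.2126, -0.8256]))
{'time': 0.7, 'joint_pos': array([ 1.1834,  0.2999,  1.521 , -0.    ,  1.3207, -0.0666]), 'joint_vel': array([-0.0003, -0.0004,  0.0013,  0.001 ,  0.0011,  0.0014]), 'joint_efforts': array([  0.0008, -54.3272, -36.1942,  -0.    ,   0.0007,   0.    ]), 'tool_pos': array([0.1734, 0.5219, 0.2563]), 'tool_rot': array([ 0.5018,  3.1013, -0.    ]), 'contact_force': array([ 0.268 , -1.0646, -0.0718]), 'torque': array([ 0.0208, -0.0252, -0.0019]), 'width': 0.9950665431818906} 0.025
```

View pics/top0.png

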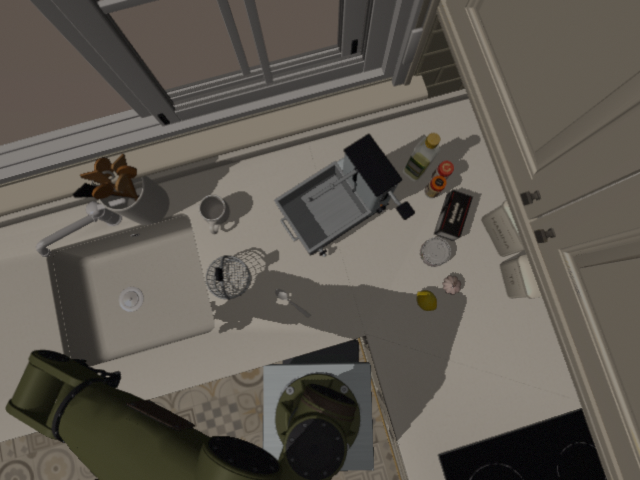

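View pics/side0.png

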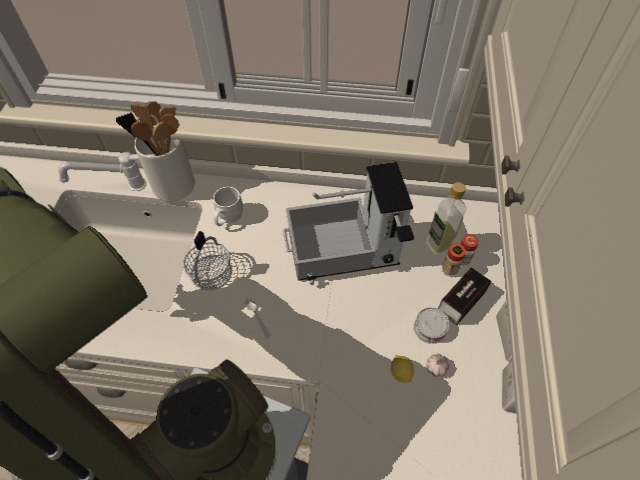

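Top view: the boiler sits at about (340,195), turned about 30°. Its tower is up-right and the lever is at (406,210). The basket stands at (229,276), with its black grip at (218,273). I'll zoom in to get the yaw of each.

Run:
```python
from h import *
save('top','top1.png',(200,125,220,170),3.5);save('side','side1.png',(175,155,245,180),3.2)
```

```text
(no output)
```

View pics/top1.png

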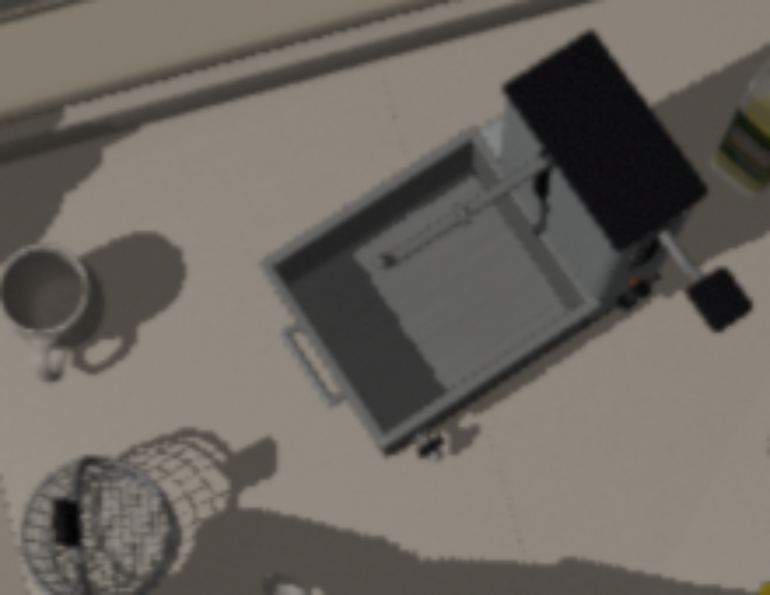

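View pics/side1.png

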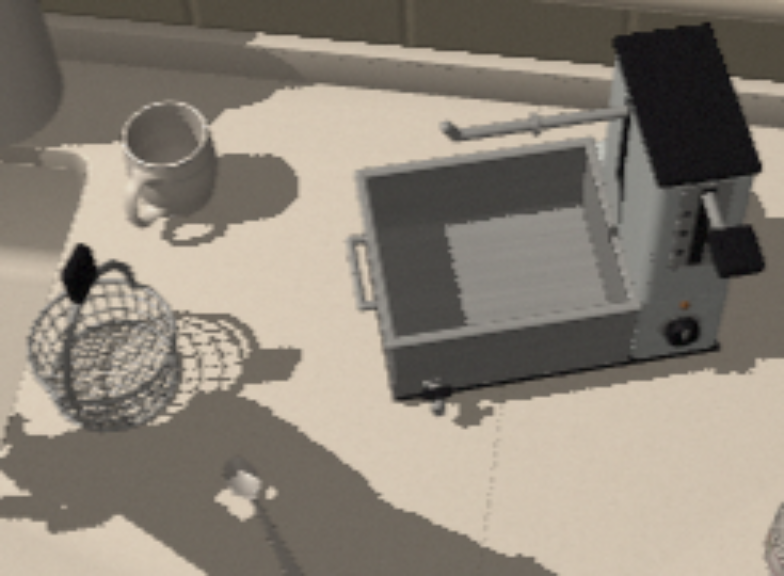

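Top crop: the rim corners, tower-top corners, arm tip at (388,260) and lever at (720,299) are all clear, and the basket's handle runs nearly vertical in the image. I'll fit the poses from these.

Run:
```python
from h import *
from scipy.optimize import least_squares
np.set_printoptions(precision=4,suppress=True)
top=lambda p:np.array(p)/3.5+[200,125]; side=lambda p:np.array(p)/3.2+[175,155]
L=[(.09,.105,.106),(-.09,.105,.106),(.09,-.105,.106),(.06,-.106,.274),(-.09,-.106,.274),(-.09,-.186,.274),(.06,-.186,.274),(-.16,-.146,.2765),(0,.046,.266)]
T=[(263,264),(385,447),(475,128),(505,88),(622,250),(707,190),(595,32),(720,299),(388,260)]
S=[(358,173),(388,342),None,(614,40),(658,184),(758,172),(711,25),(735,246),(450,129)]
def tf(p,L): 
    c,s=np.cos(p[2]),np.sin(p[2]);L=np.array(L);return np.c_[p[0]+c*L[:,0]-s*L[:,1],p[1]+s*L[:,0]+c*L[:,1],L[:,2]+(p[3] if len(p)>3 else 0)]
def solve(L,T,S,p0):
    def f(p):
        W=tf(p,L);e=[]
        for n,A,c in(('top',T,top),('side',S,side)):
            i=[k for k in range(len(A)) if A[k] is not None]
            e+=list((proj(n,W[i])-c([A[k] for k in i])).ravel())
        return e
    s=least_squares(f,p0,loss='soft_l1');print(s.x,np.degrees(s.x[2]));print(np.reshape(f(s.x),(-1,2)).round(1).tolist());return s.x
c=solve(L,T,S,[.605,-.02,.55])
W=tf(c,[(0,0,.255),(-.16,-.146,.2765)]);print('seat,lever',W)
# basket: grip centre top & side; handle feet
print('grip top centre@.182',atz('top',top((66,521)),.175),'tri',tri(top((66,523)),side((80,273))))
print('feet',atz('top',top((90,458)),.06),atz('side',side((130,277)),.06),atz('side',side((75,405)),.06))
print('grip ends top',atz('top',top((67,497)),.182),atz('top',top((66,548)),.182))
print('rim L/R @.06',atz('top',top((23,530)),.06),atz('top',top((179,530)),.06))
for n in('top','side'):
  for q in('basket_grip','basket_crown','basket'): 
    m=r.pinpoint(q,n)
    z={'basket_grip':.166,'basket_crown':.135,'basket':0}[q]
    print(q,n,[(atz(n,x['position'],z)[:2],x['conf']) for x in m[:1]])
```

```text
[ 0.6029 -0.0285  0.5627] 32.240797285260314
[[0.9, -0.2], [-0.2, -1.3], [0.4, 0.6], [0.1, -0.7], [-0.1, 0.4], [1.6, 0.6], [0.1, -0.9], [1.1, 0.3], [-3.3, 1.6], [-0.2, 0.1], [0.0, 0.6], [-0.5, -1.0], [-0.0, -0.2], [0.9, -1.1], [-0.5, -0.4], [0.0, 0.9], [-3.8, -0.9]]
seat,lever [[ 0.6029 -0.0285  0.255 ]
 [ 0.5455 -0.2373  0.2765]]
grip top centre@.182 [0.406  0.2538 0.175 ] tri (array([0.4067, 0.2549, 0.1626]), np.float64(0.004355002666261216))
feet [0.4688 0.2625 0.06  ] [0.4743 0.2637 0.06  ] [0.3428 0.2438 0.06  ]
grip ends top [0.4236 0.2517 0.182 ] [0.3849 0.2517 0.182 ]
rim L/R @.06 [0.4092 0.3178 0.06  ] [0.4067 0.1868 0.06  ]
basket_grip top [(array([0.41  , 0.2638]), 0.57)]
basket_crown top [(array([0.4057, 0.2608]), 0.82)]
basket top [(array([0.4136, 0.2561]), 0.91)]
basket_grip side [(array([0.417 , 0.2578]), 0.73)]
basket_crown side [(array([0.4114, 0.2559]), 0.77)]
basket side [(array([ 0.3274, -0.3319]), 0.25)]
```

```bash
cat >> h.py <<'E'
def go(p,yaw):
    """tool shift (cm) and roll (deg) to put TCP at p, tool pointing down, tool y at yaw+90deg (mod 180)"""
    s=r.state();M=R.from_rotvec(s['tool_rot']).as_matrix()
    d=M.T@(np.array(p)-s['tool_pos'])*100
    # tool z down: +roll about tool z = -yaw world
    ya=np.degrees(np.arctan2(M[1,1],M[0,1]));dr=-((yaw+90-ya+90)%180-90)
    print('t',round(s['time'],2),'pos',s['tool_pos'].round(4),'shift',d.round(2),'roll',round(dr,1),'zax',M[:,2].round(3),'F',s['contact_force'].round(1),'w',round(s['width'],3))
E
python3 - <<'E'
from h import *
go((.407,.254,.27),5);go((.407,.254,.174),5);print(r.state()['joint_pos'])
E
```

```text
t 1.1 pos [0.1734 0.5219 0.2563] shift [-30.61 -18.06  -1.37] roll -23.4 zax [ 0. -0. -1.] F [-0.7  0.6 -0.4] w 1.001
t 1.1 pos [0.1734 0.5219 0.2563] shift [-30.61 -18.06   8.23] roll -23.4 zax [ 0. -0. -1.] F [-0.7  0.6 -0.4] w 1.001
[ 1.18337805e+00  2.99908918e-01  1.52101531e+00 -2.81191722e-05
  1.32065929e+00 -6.65658383e-02]
```

apply_moves --moves '[[[-5, -3, -1.4], -5, 0], [[-10, -6, -1.4], -10, 0], [[-15, -9, -1.4], -15, 0], [[-20, -12, -1.4], -20, 0], [[-26, -15, -1.4], -23.4, 0], [[-30.6, -18.1, -1.4], -23.4, 0], [[-30.6, -18.1, -1.4], -23.4, 0], [[-30.6, -18.1, -1.4], -23.4, 0], [[-30.6, -18.1, -1.4], -23.4, 0], [[-30.6, -18.1, -1.4], -23.4, 0], [[-30.6, -18.1, -1.4], -23.4, 0]]'

```text
time: 2.48
tool_pos: [0.4064, 0.2542, 0.2703]
tool_rot: [-0.139, 3.138, 0.0]
contact_force: [0.1, -0.6, 0.5]
width: 0.997
```

Run:
```python
from h import *
go((.407,.254,.174),5)
a=r.get_image('side');b=r.get_image('top')
x=cv2.resize(a[200:320,150:300],None,fx=3.2,fy=3.2*1);y=cv2.resize(b[200:320,150:300],None,fx=2.0*1.6,fy=3.2)
cv2.imwrite('pics/ab.png',cv2.resize(np.vstack([x,y])[:,:,::-1],(480,600)) if 0 else np.hstack([x[:,:400],y[:,:400]])[:,:,::-1])
```

```text
t 2.48 pos [0.4064 0.2542 0.2703] shift [-0.06 -0.02  9.63] roll 0.1 zax [ 0.  0. -1.] F [ 0.1 -0.6  0.5] w 0.997
```

View pics/ab.png

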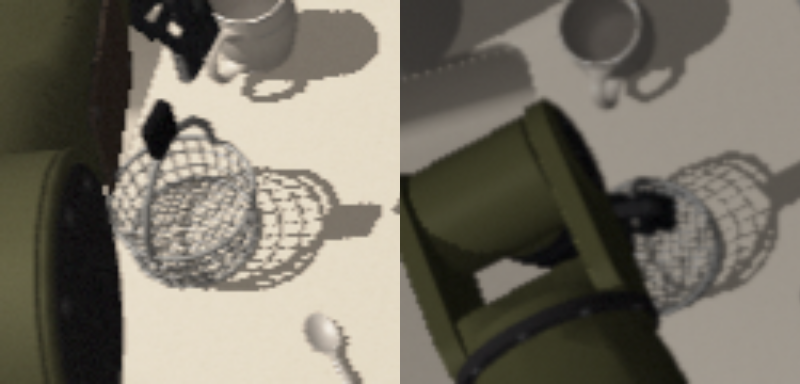

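The open gripper hangs above the basket's grip (side view, grip at about (200,240)), so the grip lies between the jaws. I'll descend and close.

apply_moves --moves '[[[0, 0, 3], 0, 0], [[0, 0, 6], 0, 0], [[0, 0, 8.5], 0, 0], [[0, 0, 9.6], 0, 0], [[0, 0, 9.6], 0, 0], [[0, 0, 9.6], 0, 120], [[0, 0, 9.6], 0, 220], [[0, 0, 9.6], 0, 255], [[0, 0, 9.6], 0, 255], [[0, 0, 9.6], 0, 255], [[0, 0, 9.6], 0, 255], [[0, 0, 9.6], 0, 255]]' --grip_force 60

```text
time: 4.08
tool_pos: [0.4067, 0.2536, 0.1742]
tool_rot: [0.138, -3.138, 0.0]
contact_force: [0.1, -0.2, -2.3]
width: 0.154
```

apply_moves --moves '[[[0, 0, -3], 0, 255], [[0, 0, -7], 0, 255], [[0, 0, -11], 0, 255], [[0, 0, -15], 0, 255], [[0, 0, -16], 0, 255], [[0, 0, -16], 0, 255], [[0, 0, -16], 0, 255]]'

```text
time: 4.95
tool_pos: [0.4065, 0.2535, 0.3325]
tool_rot: [0.137, -3.136, 0.002]
contact_force: [0.6, 0.8, -3.2]
width: 0.154
```

Run:
```python
from h import *
go((.5335,.0815,.334),32.2);print(r.state()['joint_pos'])
```

```text
t 4.95 pos [0.4065 0.2535 0.3325] shift [-11.15 -18.25  -0.15] roll -27.2 zax [-0.002 -0.001 -1.   ] F [ 0.6  0.8 -3.2] w 0.154
[ 4.81170842e-01  9.03319165e-02  1.59399399e+00 -1.13523535e-05
  1.45991116e+00 -1.17718704e+00]
```

apply_moves --moves '[[[-1.5, -2.5, 0], -4, 255], [[-3.5, -6, 0], -9, 255], [[-6, -10, 0], -15, 255], [[-8.5, -14, 0], -21, 255], [[-10.5, -17, 0], -25, 255], [[-11.2, -18.2, -0.1], -27.2, 255], [[-11.2, -18.2, -0.1], -27.2, 255], [[-11.2, -18.2, -0.1], -27.2, 255], [[-11.2, -18.2, -0.1], -27.2, 255], [[-11.2, -18.2, -0.1], -27.2, 255]]'

```text
time: 6.2
tool_pos: [0.534, 0.0826, 0.3353]
tool_rot: [-0.872, 3.018, -0.0]
contact_force: [-0.9, 0.1, -2.1]
width: 0.156
```

Run:
```python
from h import *
go((.603,-.0285,.334),32.2)
a=r.get_image('side');b=r.get_image('top')
x=cv2.resize(a[130:280,230:430],None,fx=3.9,fy=3.9)
cv2.imwrite('pics/c_side.png',x[:,:,::-1])
for q in('basket_crown','lift_seat'):
  for n in('side','top'): print(q,n,[(atz(n,m['position'],.285 if 'crown' in q else .255)[:2],m['conf']) for m in r.pinpoint(q,n)[:1]])
```

```text
t 6.2 pos [0.534  0.0826 0.3353] shift [  0.09 -13.08   0.14] roll 0.0 zax [ 0. -0. -1.] F [-0.9  0.1 -2.1] w 0.156
basket_crown side [(array([0.54243942, 0.09060631]), 0.76)]
basket_crown top [(array([0.54351069, 0.0848883 ]), 0.75)]
lift_seat side [(array([ 0.60082715, -0.01771334]), 0.9)]
lift_seat top [(array([ 0.60682915, -0.02414555]), 0.76)]
```

View pics/c_side.png

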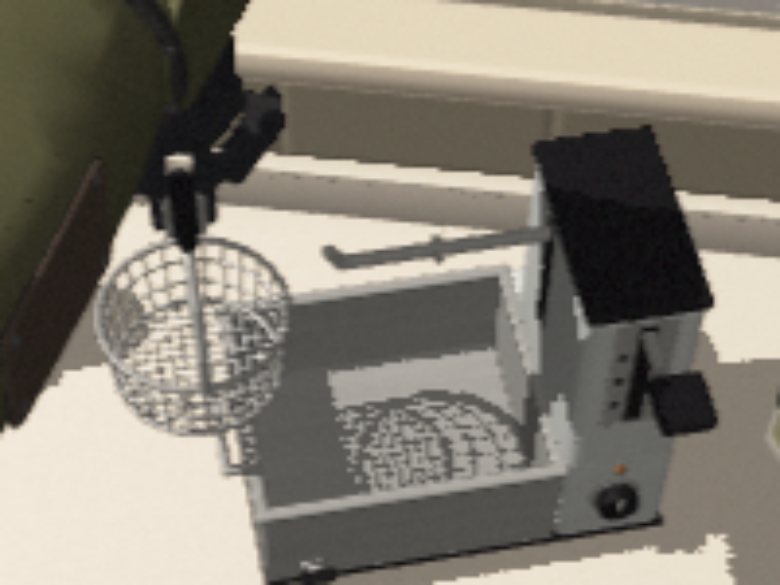

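The basket hangs upright in the gripper, to the left of the arm tip at (325,250) in the crop, and its handle opening straddles the arm height. I'll slide it onto the arm.

apply_moves --moves '[[[0.3, -1, 0], 0, 255], [[0.3, -2.5, 0], 0, 255], [[0.3, -4, 0], 0, 255], [[0.3, -5.5, 0], 0, 255], [[0.3, -7, 0], 0, 255], [[0.3, -8.5, 0], 0, 255], [[0.3, -10, 0], 0, 255], [[0.3, -11.5, 0], 0, 255], [[0.3, -12.5, 0], 0, 255], [[0.3, -12.7, 0], 0, 255], [[0.3, -12.7, 0], 0, 255], [[0.3, -12.7, 0], 0, 255], [[0.3, -12.7, 0], 0, 255]]'

```text
time: 8.12
tool_pos: [0.5993, -0.0266, 0.3354]
tool_rot: [-0.872, 3.018, -0.0]
contact_force: [-0.0, -0.3, -2.3]
width: 0.15
```

Run:
```python
from h import *
go((.603,-.0285,.294),32.2)
a=r.get_image('side')
x=cv2.resize(a[130:280,230:430],None,fx=3.9,fy=3.9)
cv2.imwrite('pics/d_side.png',x[:,:,::-1])
for q,z in(('basket_crown',.296),('basket_grip',.327),('lift_seat',.255)):
  for n in('side','top'): print(q,n,[(atz(n,m['position'],z)[:2],m['conf']) for m in r.pinpoint(q,n)[:1]])
```

```text
t 8.12 pos [ 0.5993 -0.0266  0.3354] shift [-0.21 -0.36  4.14] roll 0.0 zax [ 0.  0. -1.] F [-0.  -0.3 -2.3] w 0.15
basket_crown side [(array([ 0.60456515, -0.02896097]), 0.92)]
basket_crown top [(array([0.54102717, 0.08368619]), 0.75)]
basket_grip side [(array([ 0.61032979, -0.02638692]), 0.94)]
basket_grip top [(array([0.53433631, 0.08339154]), 0.55)]
lift_seat side [(array([ 0.60451685, -0.01299515]), 0.86)]
lift_seat top [(array([ 0.60682915, -0.02414555]), 0.76)]
```

View pics/d_side.png

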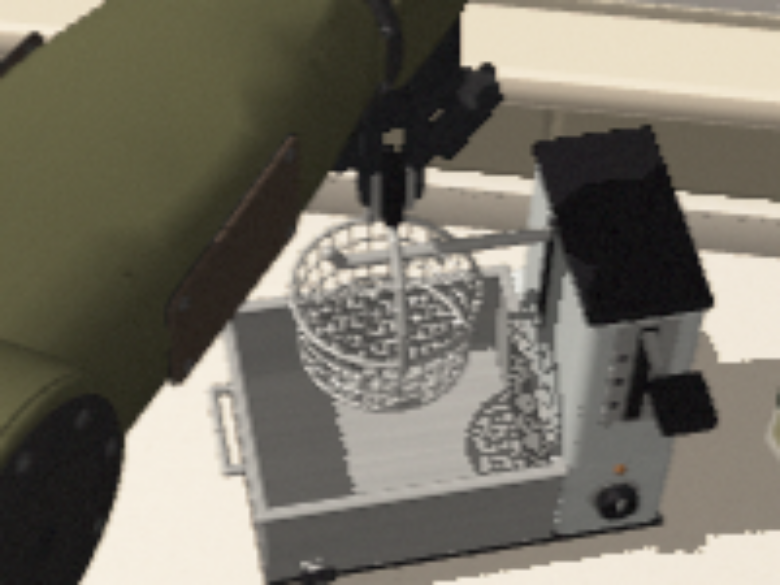

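The arm runs through the handle opening. The crown at x≈395 lies between the upturned tip (335) and the collar (437). Lowering now.

apply_moves --moves '[[[0, 0, 1], 0, 255], [[0, 0, 2], 0, 255], [[0, 0, 3], 0, 255], [[0, 0, 3.5], 0, 255], [[0, 0, 3.8], 0, 255], [[0, 0, 4], 0, 255], [[0, 0, 4.1], 0, 255], [[0, 0, 4.1], 0, 255], [[0, 0, 4.1], 0, 255]]'

```text
time: 9.6
tool_pos: [0.5995, -0.0269, 0.2948]
tool_rot: [-0.871, 3.017, -0.001]
contact_force: [-1.4, 0.4, 3.2]
width: 0.151
```

apply_moves --moves '[[[0, 0, -0.1], 0, 255], [[0, 0, -0.1], 0, 255], [[0, 0, -0.1], 0, 200], [[0, 0, -0.1], 0, 150], [[0, 0, -0.1], 0, 150], [[0, 0, -0.1], 0, 150], [[0, 0, -0.1], 0, 150], [[0, 0, -1], 0, 150], [[0, 0, -2.5], 0, 150], [[0, 0, -4.5], 0, 150], [[0, 0, -7], 0, 150], [[0, 0, -10], 0, 150], [[0, 0, -12], 0, 150], [[0, 0, -12], 0, 150], [[0, 0, -12], 0, 150]]'

```text
time: 11.48
tool_pos: [0.5993, -0.0269, 0.4136]
tool_rot: [0.871, -3.017, -0.0]
contact_force: [-0.3, -0.6, -0.5]
width: 0.414
```

Run:
```python
from h import *
go((.5455,-.2373,.35),32.2)
go((.5455,-.2373,.35),32.2-90)
print(r.state()['joint_pos'])
a=r.get_image('side')
x=cv2.resize(a[130:280,230:430],None,fx=3.9,fy=3.9)
cv2.imwrite('pics/e_side.png',x[:,:,::-1])
for q,z in(('basket_crown',.255),('basket_grip',.286),('lift_seat',.255),('lever_pad',.2765)):
  for n in('side','top'): print(q,n,[(atz(n,m['position'],z)[:2],m['conf']) for m in r.pinpoint(q,n)[:1]])
```

```text
t 11.47 pos [ 0.5993 -0.0269  0.4136] shift [ 15.77 -14.94   6.37] roll 0.0 zax [-0.001  0.    -1.   ] F [-0.3 -0.6 -0.5] w 0.414
t 11.47 pos [ 0.5993 -0.0269  0.4136] shift [ 15.77 -14.94   6.37] roll -90.0 zax [-0.001  0.    -1.   ] F [-0.3 -0.6 -0.5] w 0.414
[-1.05838515e-01  3.61139075e-01  1.08424848e+00 -2.48433336e-05
  1.69706104e+00 -2.23896487e+00]
basket_crown side [(array([ 0.60654057, -0.02921035]), 0.8)]
basket_crown top [(array([0.55028392, 0.0881668 ]), 0.75)]
basket_grip side [(array([ 0.59929937, -0.03068411]), 0.83)]
basket_grip top [(array([0.54360545, 0.08799655]), 0.55)]
lift_seat side [(array([ 0.604765  , -0.01965767]), 0.62)]
lift_seat top [(array([ 0.60682915, -0.02414555]), 0.76)]
lever_pad side [(array([ 0.55572475, -0.22909757]), 0.82)]
lever_pad top [(array([ 0.54836451, -0.2316929 ]), 0.91)]
```

View pics/e_side.png

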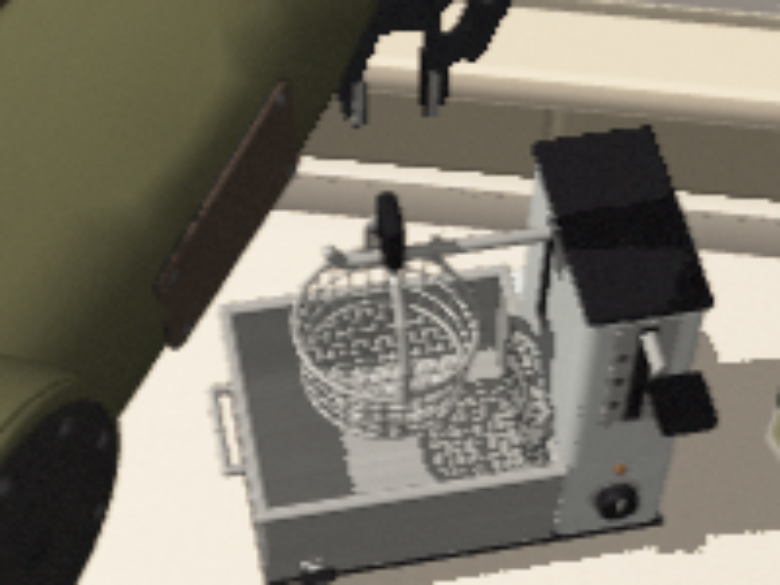

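The basket hangs free by its handle on the arm, the lift is still up, and the lever is at (683,402) in the crop. Next I move over the lever with the gripper shut, turning 90° to keep joint 6 away from its limit.

apply_moves --moves '[[[0, 0, 0], 10, 255], [[1, -1, 0], 20, 255], [[3, -3, 0], 30, 255], [[5.5, -5, 0], 40, 255], [[8, -7.5, 0], 50, 255], [[11, -10, 0], 60, 255], [[13, -12.5, 0], 70, 255], [[15, -14, 0], 80, 255], [[15.7, -14.9, 0], 90, 255], [[15.7, -14.9, 2], 90, 255], [[15.7, -14.9, 5], 90, 255], [[15.7, -14.9, 7], 90, 255], [[15.7, -14.9, 9], 90, 255], [[15.7, -14.9, 9], 90, 255], [[15.7, -14.9, 9], 90, 255], [[15.7, -14.9, 9], 90, 255]]'

```text
time: 13.92
tool_pos: [0.5462, -0.2367, 0.3253]
tool_rot: [1.517, 2.749, 0.0]
contact_force: [-0.2, 0.1, -0.5]
width: -0.002
```

Run:
```python
from h import *
go((.546,-.236,.3015),-57.8)
print(r.state()['joint_pos'])
a=r.get_image('side')
x=cv2.resize(a[130:280,270:470],None,fx=3.9,fy=3.9)
cv2.imwrite('pics/f_side.png',x[:,:,::-1])
```

```text
t 13.93 pos [ 0.5462 -0.2367  0.3253] shift [0.07 0.02 2.38] roll 0.0 zax [ 0.001 -0.001 -1.   ] F [-0.2  0.1 -0.5] w -0.002
[-4.70479000e-01  3.62445062e-01  1.27984009e+00 -7.28267336e-06
  1.49786141e+00 -1.03280660e+00]
```

View pics/f_side.png

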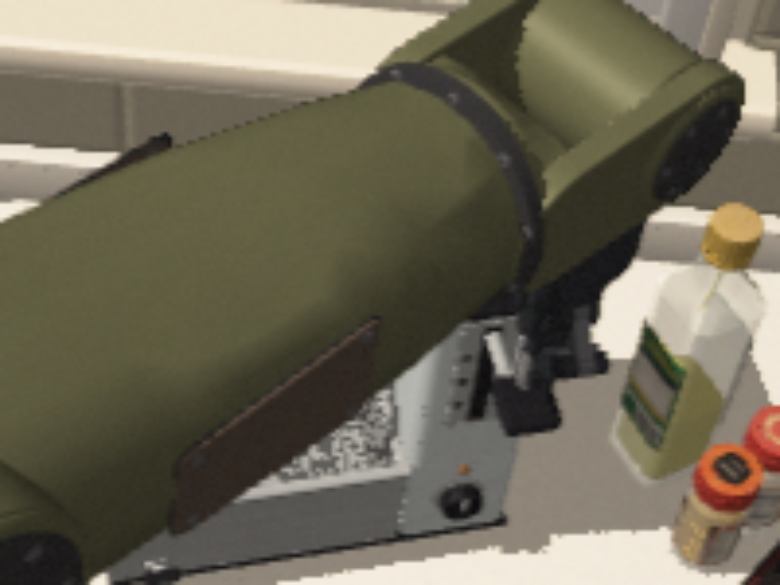

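The shut fingertips stand about 24 mm above the middle of the black lever grip (tip at (518,375), grip top at about (527,393)). Pressing down now.

apply_moves --moves '[[[0, 0, 1.5], 0, 255], [[0, 0, 2.2], 0, 255], [[0, 0, 2.8], 0, 255], [[0, 0, 3.4], 0, 255], [[0, 0, 4], 0, 255], [[0, 0, 4.6], 0, 255], [[0, 0, 5.2], 0, 255], [[0, 0, 5.8], 0, 255], [[0, 0, 6.4], 0, 255], [[0, 0, 7], 0, 255], [[0, 0, 7.6], 0, 255], [[0, 0, 8.2], 0, 255], [[0, 0, 8.8], 0, 255], [[0, 0, 9.4], 0, 255], [[0, 0, 9.8], 0, 255], [[0, 0, 10], 0, 255], [[0, 0, 10], 0, 255], [[0, 0, 10], 0, 255]]'

```text
time: 16.23
tool_pos: [0.546, -0.2366, 0.2243]
tool_rot: [1.518, 2.751, 0.0]
contact_force: [-3.1, 1.8, 6.8]
width: -0.0
```

Run:
```python
from h import *
go((.546,-.236,.2215),-57.8)
```

```text
t 16.23 pos [ 0.546  -0.2366  0.2243] shift [0.05 0.03 0.28] roll 0.0 zax [ 0. -0. -1.] F [-3.1  1.8  6.8] w -0.0
```

apply_moves --moves '[[[0, 0, 0.1], 0, 255], [[0, 0, 0.2], 0, 255], [[0, 0, 0.2], 0, 255], [[0, 0, 0.2], 0, 255], [[0, 0, 0.2], 0, 255], [[0, 0, 0.2], 0, 255], [[0, 0, 0.2], 0, 255], [[0, 0, 0.2], 0, 255]]'

```text
time: 17.23
tool_pos: [0.546, -0.2366, 0.2224]
tool_rot: [1.518, 2.75, 0.0]
contact_force: [-3.6, 2.0, 7.1]
width: 0.003
```

Run:
```python
from h import *
go((.546,-.236,.2215),-57.8)
a=r.get_image('side');b=r.get_image('top')
x=cv2.resize(a[150:290,250:450],None,fx=2,fy=2);y=cv2.resize(b[130:270,250:450],None,fx=2,fy=2)
cv2.imwrite('pics/g.png',np.hstack([x,y])[:,:,::-1])
for q,z in(('basket_crown',.176),('basket_grip',.207),('basket',.042),('lever_pad',.198)):
  for n in('side','top'): print(q,n,[(m['position'],atz(n,m['position'],z)[:2],m['conf']) for m in r.pinpoint(q,n)[:1]])
```

```text
t 17.23 pos [ 0.546  -0.2366  0.2224] shift [0.06 0.03 0.09] roll 0.0 zax [ 0. -0. -1.] F [-3.6  2.   7.1] w 0.003
basket_crown side [([461.4, 301.2], array([ 0.47979183, -0.41030425]), 0.52)]
basket_crown top [([322.1, 201.1], array([ 0.59981538, -0.02584889]), 0.7)]
basket_grip side []
basket_grip top [([323.8, 198.9], array([ 0.59792763, -0.03064299]), 0.77)]
basket side [([459.3, 299.1], array([ 0.56409716, -0.41634351]), 0.69)]
basket top [([318.4, 208.1], array([ 0.61199498, -0.01356033]), 0.88)]
lever_pad side [([401.5, 248.1], array([ 0.5554499 , -0.23738097]), 0.58)]
lever_pad top []
```

View pics/g.png

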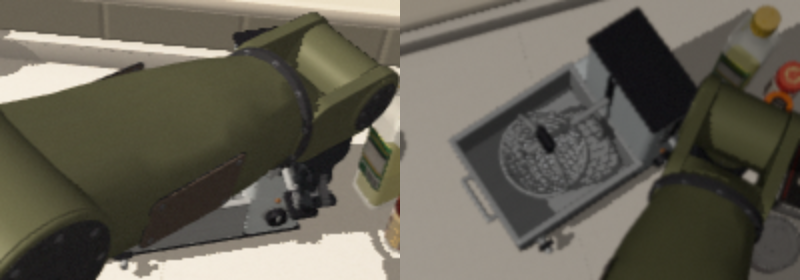

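In the top view the basket hangs on the lowered arm inside the vat, clear of its walls, with the fingers on the lever. I'll press a little more, so the force can confirm the stop.

apply_moves --moves '[[[0, 0, 0.1], 0, 255], [[0, 0, 0.15], 0, 255], [[0, 0, 0.15], 0, 255], [[0, 0, 0.15], 0, 255], [[0, 0, 0.15], 0, 255], [[0, 0, 0.15], 0, 255], [[0, 0, 0.15], 0, 255], [[0, 0, 0.15], 0, 255]]'

```text
time: 18.73
tool_pos: [0.5461, -0.2366, 0.2215]
tool_rot: [1.517, 2.75, -0.0]
contact_force: [-5.4, 3.6, 11.2]
width: 0.002
```

The force rose from 7.1 to 11.2 N at TCP z = 0.2215, which is just where the bottom stop should be. Handing in.

Run:
```python
from h import *
go((.546,-.236,.2215),-57.8);print(r.sign_off())
```

```text
t 18.73 pos [ 0.5461 -0.2366  0.2215] shift [ 0.06  0.03 -0.  ] roll 0.0 zax [ 0.001 -0.    -1.   ] F [-5.4  3.6 11.2] w 0.002
the job is handed in; nothing more can be done
None
```

I hung the basket by its handle on the lift arm with the lift up and let go of it. I then pressed the lever down with shut fingers to the bottom stop and handed in at 18.7 s, still holding it. `sign_off` gives no verdict, so the result rests on my own checks.

- **Lever:** the fingertips were at the height where the pad should be at the stop (lift about 0.080 m). The upward push rose from 7 N to 11 N over the last millimetre, so I read that as the stop.
- **Basket:** the last top picture, taken about 1.5 mm of commanded press before the end, shows it hanging in the vat on the lowered arm, clear of the walls. From that picture I put its crown within about 4 mm of the seat horizontally. I did not measure the crown's height or the tilt separately.
- **Disagreements:** in the final look the side camera was blocked by the robot's own arm. Its basket detections were false, about 0.4 m off, and it found no grip; the top camera did not find the lever pad. Earlier, lever estimates from the networks and my own fit differed by up to about 13 mm, and I went with the fit.
- **Bystanders:** nothing on the worktop was touched as far as the pictures and the readings between moves show. I did not re-measure the bystanders' positions.

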